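# Open the control box and scan the drive's code label

### The job

Unlock the control box with the key in its panel (a quarter turn clockwise), swing the access panel up until it stands upright, and take the hand scanner from its cradle. Aim it at the middle of the barcode label on the wider, finned module inside, with the scanner's window about 10 cm from the label and not too slanting, and hold it still for a good second without touching the box or modules with it. Then put the scanner back in its cradle as it was and leave the panel open; do not disturb the jar, tape roll and tin.

Things in the scene. Friction and masses are not known exactly. Their poses are not given: they have to be found in the camera images.
- control_box: grey sheet-steel control box lying on its back on the bench, fixed; 160 (x) x 220 (y) mm, walls 3 mm, rim 84 mm above the bench. Origin: centre of its underside, x from the front wall (nearest the robot) to the hinge side, z up. Open inside once the panel is swung up, with two modules on its floor
- access_panel (a joint): angle of the grey panel over the box (168 x 224 x 4 mm, front edge 8 mm past the front wall): 0 closed, grows as its front edge swings up, 1.57 upright at the far side, stop 1.85. Stiff hinge (0.45 N m friction, 0.44 kg): stays where it is left; about 6 N upward at the key lifts it. While locked, a cam under the panel catches behind the front wall's lip and the panel cannot be lifted
- panel_hinge (a point): point on the hinge axis of the panel, middle of the far edge of the box, 86 mm above the bench; the hinge axis runs along the y of control_box
- panel_edge (a point): middle of the lower front edge of the panel, 168 mm from the hinge axis; moves with the panel
- key (a joint): turn of the key: 0 = locked, grows clockwise seen from above the closed panel, 1.57 = stop, unlocked (the cam is clear from about 1.35). About 0.06 N m of friction, stays where it is left. May start anywhere from 0 to 0.1
- key_grip (a point): middle of the steel key's upright flat bow near the panel's front edge: 34 mm wide (its y), 26 high (z, away from the panel), 9 thick (x); axes turn with the key (key at 0: x as the box's x), turning axis = its z. It lies 32 mm above the hinge axis (30 above the panel's top face), 133 mm from it along the panel, mid-width. Lock bezel below: 23 mm across, 5 above the top face
- drive: the wider of the two grey modules in the box, 92 x 80 mm, 47 mm tall, with aluminium cooling fins along its far edge. Origin: centre of its underside, axes as the box. Stands in the left or right half of the box
- drive_label (a point): centre of the white barcode label (50 mm along y, 36 mm along x) on top of the wide finned module, facing up (z = label normal), about 59 mm above the bench; this is the target. It is not to be confused with the smaller label of the narrow module
- relay: the narrow module, 92 x 46 mm, 47 mm tall, no fins, with a smaller label of its own; in the other half of the box
- scanner: hand code scanner, light grey, black rubber nose, 165 mm long, 0.17 kg. Origin: centre of its window (front). x = line of sight out of the window, y = its left, z = its top (trigger). Head 48 wide (y) x 34 thick (z), x 0 to -60 mm; handle 32 wide x 28 thick, x -60 to -165 mm, on the x axis. Rests nose 45 degrees down; grip it across the 32 mm from straight above at about x = -115; mass centre near x = -85
- cradle: black desk cradle, fixed, base 150 x 84 x 8 mm. Origin: centre of its underside; x = the way the scanner's nose points. A trough sloping 45 degrees down to +x holds the scanner's head between two cheeks (57 mm apart inside, up to 9 mm above the scanner's mid-plane, 50 mm back from its window), with a low lip before the nose; behind, only a 14 mm rib runs under the handle, whose sides are free
- cradle_seat (a point): where the centre of the scanner's window lies when it is seated in the cradle: 42 mm ahead (cradle x) of the cradle's origin and 40 mm above the bench
- jar: bystander: tall screw-cap jar, 50 mm across, 92 mm tall; origin: centre of its underside
- tape_roll: bystander: roll of cream tape lying flat near the front of the bench, right of the box, 87 mm across, 19 mm tall; origin: centre of its underside
- screw_tin: bystander: small lidded tin, 42 x 60 x 34 mm; origin: centre of its underside
Things that resemble listed ones, but are neither listed nor needed, are in the scene too. Of the things that look like the cradle, take the one that is farthest to the robot's right at the start.

How it is judged:
By the outcome, as a careful person would: the job done as asked, in the order asked, and still so for the second after the job is handed in, with the robot touching nothing.
It also fails if it takes over 67 s, if anything falls off the work surface, if the arm or the gripper's body presses on something with over 40 N, if the wrist force passes 120 N, or if a joint passes its speed limit or range.

### The arm

A 6-joint arm with a two-finger parallel gripper is mounted at the origin on a cart in front of the work surface, level with it; the furniture and walls round the work are solid. World frame = base frame: x ahead of the robot, y to its left, z up, the work surface at z = 0. Lengths are in m, angles in rad, forces in N, time in s.
With the tool pointing down it reaches from about 0.3 to 0.875 m from the base axis. Payload 4.2 kg.
Tool frame: the origin (TCP) lies at the very end of the fingers, on their centre line; the grasp point (between the pads) lies 19 mm behind it; z points along the fingers, y is the line along which they close (so a half turn about z gives the same grasp; the last joint's range is limited). The gripper opens to 85 mm and grips with 20 to 120 N. Pads are 22 mm wide; open, the fingers measure 114 mm over their backs; the gripper's body (76 mm by 85 mm) begins 54 mm behind the grasp point. The pads swing forward as they close: fully open they stand 13 mm farther back than shut.
Start: joints at [-0.02, 0.32, 1.565, -0, 1.257, -0.02], TCP at [0.575, 0, 0.231] pointing down, gripper open.
Joint ranges: [-3.11, 3.11], [-0.84, 2.01], [0.21, 2.61], [-1.34, 4.49], [0.05, 2.63], [-2.56, 2.56]. Speed limits (rad/s): [2.57, 2.57, 3.14, 3.14, 3.14, 3.14].

### API

Orientations are given as a unit quaternion [x, y, z, w].
In Python, from plant import bot, eyes, hand_in, finder gives the robot as it stands.
- The arm moves only by the tool carry_out, never from a script. Its argument "rows" is a list of rows, each an object with "translation": the shift along the tool's x, y, z in cm, a list of three; "turn": the turn about the tool's z in degrees; "fingers": the opening in per cent of the stroke, from 0 (shut) to 100 (fully open). In form: [{"translation": [tx, ty, tz], "turn": turn, "fingers": fingers}, ...]. A call has 1 to 12 rows; each row shifts and turns the commanded pose from where the row before left it, along the tool's axes as they then stand; what a row does not reach is not made up. A row lasts 1/8 s, in which the tool goes at most 62.5 mm and 10.7 degrees, less where a joint would pass 70% of its speed; a pose out of reach is approached as far as the arm can. A call is refused whole if a number of a shift passes 6.25 or a number of a turn 10.7, either way. A call with a gripper value outside its range is refused whole. The fingers move at their own pace and stop on an object; "squeeze" is the grip in N (left out, the last holds). Time passes only in rows, so rows that do not move let the fingers close. It gives the time, the measured TCP pose, the force, the opening and the grip force at its end, in the units of the state.
- bot.read_state(): the state, without advancing time (a new reading comes with each control period).
- eyes.camera(name): name is "scene" or "side" or "wrist"; returns the picture (384x512x3 uint8, blue, green, red); there is no depth.
- eyes.calibration(name): a dict with "mtx" (3x3 intrinsics, pixels), "rvec" (rotation vector, rad) and "tvec" (3), from world to camera coordinates, as OpenCV has them. Camera axes: x right, y down, z forward; pixel columns grow to the right and rows downward; lengths in m; the calibration is good to about 2 mm. The wrist camera is an equidistant fisheye: a pixel r from the principal point sees the ray r / f radians off the axis. A picture is of the moment at which its call begins: read the wrist's pose just before it. calibration takes no time and is no camera call; for the wrist camera it gives the pose at the moment of the call.
- hand_in(): hands the job in; it is judged then, once.
Trained networks look in the newest picture that a camera, given by its name, has taken for a name from the list of things; names that differ only in an ending like _2 or _b are one class to them, and where a whole thing is asked for, a point or a joint stands for the part that bears it (a point fixed in the world has none). Each returns a list of dicts, best first, with "conf" (0 to 1); they miss things now and then, are a little off and sometimes report something else, mostly with a low value. They report only what shows in the picture. A call takes as long as a camera call. They do not tell look-alikes from the thing itself.
- finder.boxes_of(camera, thing): "position" ([column, row] as shares, 0 to 1, of the picture: columns of its width, rows of its height, amid what is visible of it).
- finder.cut_out(camera, thing): "mask" (384x512 bool, what is visible of it) and "position" ([column, row] as shares, 0 to 1, of the picture: columns of its width, rows of its height, amid what is visible of it).
- finder.place_of(camera, thing): "position" ([column, row] as shares, 0 to 1, of the picture: columns of its width, rows of its height: a listed point, or the origin of a listed thing).
The state is a dict: "t": time; "joints": joint angles; "qd": joint speeds; "effort": joint torques, N m; "tcp_pos": TCP position; "ee_rot": TCP orientation; "force": force on the tool from outside, world axes, zero at the start; "wrist_torque": the same for the moment, N m; "grip_width": finger opening in m; "gripper_force": force on a finger pad.
Only numpy, scipy, OpenCV 4.12 (cv2) and the standard library are available. Lean on these libraries where they do the work, as an engineer would, in place of code of your own. Each camera call takes 0.05 s, during which the arm holds its last target. There are 200 camera calls.

## Working session

There is one attempt and no reset: what is moved stays moved. The work goes in short steps, Python scripts to look and compute and a tool call to move; the robot and the scene stay as the last step left them, time stands still between calls to the robot, and variables do not carry over. Pictures are saved under pics/ and viewed, at most 13 in all, crops included, and the job is handed in when it is done.

Besides the shell and the picture viewer there is one more tool, called after "Call:" as name(argument=value, ...), one argument or row to a line, values as JSON. carry_out: Moves the arm, as the interface text tells. Its arguments: {"type":"object","properties":{"rows":{"type":"array"},"squeeze":{"type":"number"}},"required":["rows"]}

```bash
ls; mkdir -p pics; python3 - <<'E'
from plant import bot, eyes, finder
import cv2,numpy as np
print(bot.read_state())
for n in ["scene","side","wrist"]:
    c=eyes.calibration(n); print(n,c)
    cv2.imwrite(f"pics/{n}0.png",eyes.camera(n))
a=[cv2.imread(f"pics/{n}0.png") for n in ["scene","side"]]
for n in ["scene","side"]:
  for th in ["control_box","panel_hinge","panel_edge","key_grip","scanner","cradle","cradle_seat","jar","tape_roll","screw_tin"]:
    r=finder.place_of(n,th); print(n,th,[(round(d["conf"],2),[round(d["position"][0]*512,1),round(d["position"][1]*384,1)]) for d in r[:4]])
E
```

```text
pics
{'t': 0.0, 'joints': array([-1.99758131e-02,  3.20298298e-01,  1.56568479e+00, -1.86817904e-05,
        1.25742062e+00, -2.00041005e-02]), 'qd': array([-0.00149118, -0.00200819, -0.00017079,  0.00052419,  0.00047265,
        0.00118765]), 'effort': array([ 7.05825660e-04, -4.15526962e+01, -2.34157133e+01, -1.88356019e-06,
        8.09230405e-03,  1.54784908e-05]), 'tcp_pos': array([5.74512692e-01, 1.87519639e-05, 2.30476361e-01]), 'ee_rot': array([ 7.07094448e-01,  7.07118534e-01, -6.33786104e-04, -6.46823354e-04]), 'force': array([-0.62889436,  0.01056956,  0.81228382]), 'wrist_torque': array([-0.05446662,  0.02765812, -0.01187573]), 'gripper_force': 0.0, 'grip_width': 0.0853538535490646}
scene {'mtx': array([[493.51267139,   0.        , 249.57557196],
       [  0.        , 493.51267139, 192.10477289],
       [  0.        ,   0.        ,   1.        ]]), 'rvec': array([ 1.90709391, -1.1056448 ,  0.57250084]), 'tvec': array([-0.26851666,  0.34978646,  1.15118265])}
side {'mtx': array([[363.76613939,   0.        , 254.97735715],
       [  0.        , 363.76613939, 188.47216549],

[... 793 characters left out ...]
 (0.67, [135.4, 181.2])]
scene jar [(0.77, [221.2, 185.7])]
scene tape_roll [(0.82, [334.1, 268.7])]
scene screw_tin [(0.79, [361.7, 245.0])]
side control_box [(0.9, [252.7, 226.9])]
side panel_hinge [(0.75, [279.1, 205.0]), (0.2, [242.1, 197.7])]
side panel_edge [(0.61, [227.8, 209.8])]
side key_grip [(0.4, [241.9, 200.2])]
side scanner [(0.87, [235.3, 174.9]), (0.25, [258.8, 288.6])]
side cradle [(0.86, [225.0, 187.1])]
side cradle_seat [(0.83, [234.5, 161.2]), (0.64, [236.2, 175.8])]
side jar [(0.78, [273.0, 190.2]), (0.62, [237.3, 178.6]), (0.47, [209.3, 278.9])]
side tape_roll [(0.62, [210.8, 278.9])]
side screw_tin [(0.76, [257.0, 285.1]), (0.53, [226.8, 185.8]), (0.2, [272.6, 190.0])]
```

```bash
python3 - <<'E'
import cv2,numpy as np
a=[cv2.imread(f"pics/{n}0.png") for n in ["scene","side"]]
cr=[cv2.resize(a[0][130:320,100:400],(800,507)) ]
cv2.imwrite("pics/c0.png",cr[0])
s=cv2.resize(a[1][120:330,140:380],(686,600)); cv2.imwrite("pics/c1.png",s)
cv2.imwrite("pics/w1.png",cv2.imread("pics/wrist0.png"))
E
```

```text
(no output)
```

View pics/c0.png

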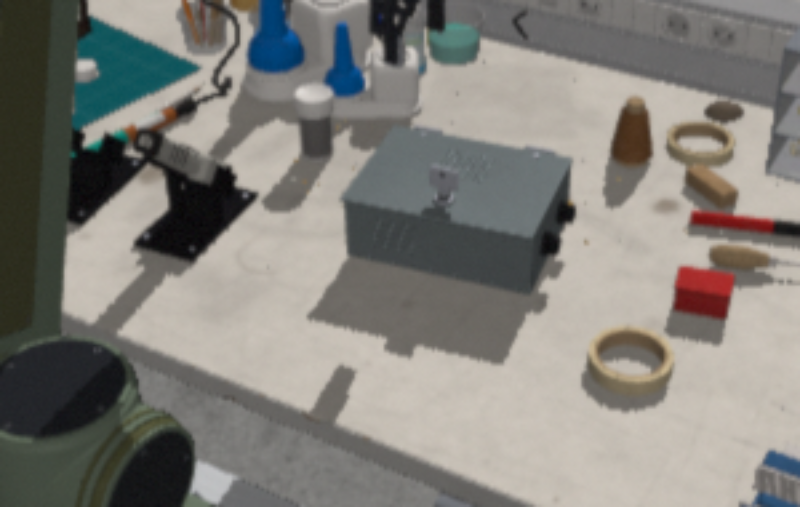

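View pics/c1.png

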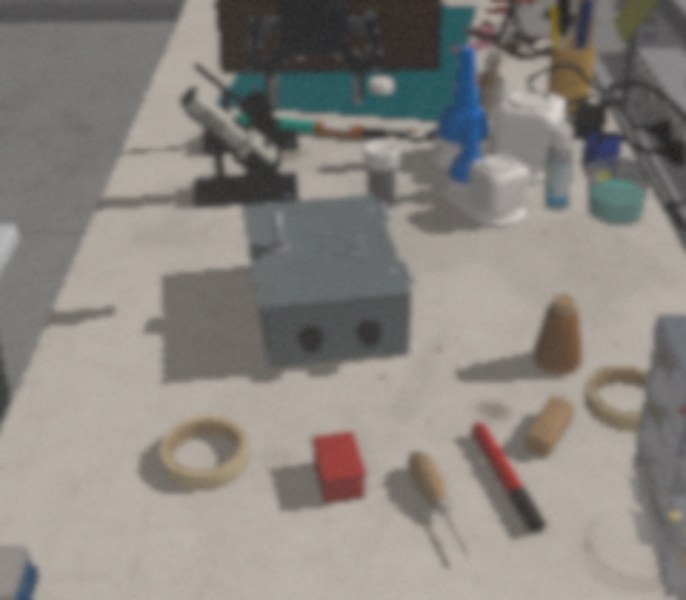

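View pics/w1.png

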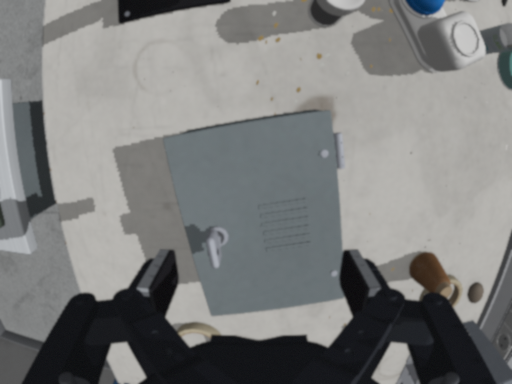

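The scene view shows the box at crop (460,205), with its key up. The cradle holding the scanner is at (195,195), with an empty look-alike left of it at (95,175). The side view agrees. In the wrist view the panel corners are near (163,136), (331,110), (343,300) and (210,315), and the key is at (217,246). Next I work out positions.

```bash
cat > h.py <<'E'
import numpy as np, cv2
from scipy.optimize import least_squares
def proj(c,P,wrist=False):
    P=np.atleast_2d(P).astype(float); R=cv2.Rodrigues(np.array(c["rvec"],float))[0]
    q=P@R.T+np.ravel(c["tvec"]); K=c["mtx"]
    if wrist:
        rr=np.hypot(q[:,0],q[:,1])+1e-12; th=np.arctan2(rr,q[:,2]); u=q[:,:2]/rr[:,None]*th[:,None]
    else: u=q[:,:2]/q[:,2:]
    return u*[K[0,0],K[1,1]]+[K[0,2],K[1,2]]
def tri(obs,x0=(.6,0,.05),z=None):
    "obs: list of (calib, px, wrist); optional fixed z"
    f=lambda p: np.concatenate([(proj(c,[p[0],p[1],p[2] if z is None else z],w)[0]-px)/(c["mtx"][0,0]) for c,px,w in obs])
    s=least_squares(f,x0); return (s.x if z is None else np.r_[s.x[:2],z]), np.abs(s.fun).max()*1000
def rect(ctr,yaw,dx,dy,z):
    return np.array([[ctr[0]+a*np.cos(yaw)-b*np.sin(yaw),ctr[1]+a*np.sin(yaw)+b*np.cos(yaw),z] for a,b in [(dx[0],dy[1]),(dx[1],dy[1]),(dx[1],dy[0]),(dx[0],dy[0])]])
def px(d): return np.array(d["position"])*[512,384]
E
python3 - <<'E'
from h import *
from plant import eyes,finder
C={n:eyes.calibration(n) for n in ["scene","side","wrist"]}
W=C["wrist"]
# panel corners in wrist picture: refine from mask
m=finder.cut_out("wrist","control_box"); mk=m[0]["mask"].astype(np.uint8); print(m[0]["conf"],mk.sum())
cs=np.array([[163,136],[331,110],[343,300],[210,315]],float)
def f(p): return (proj(W,rect(p[:2],p[2],(-.088,.080),(-.112,.112),.088),True)-cs).ravel()
s=least_squares(f,[.58,.05,0.]); print("box",s.x,s.fun.round(1))
for th in ["panel_hinge","panel_edge","key_grip","scanner","cradle","cradle_seat","jar","control_box","screw_tin"]:
    r=finder.place_of("wrist",th); print(th,[(round(d["conf"],2),px(d).round(0)) for d in r[:3]])
def T(a,b,z=None): return [t.round(4) if hasattr(t,'round') else t for t in tri([(C["scene"],a,0),(C["side"],b,0)],z=z)]
print("hinge",T([280.7,181.1],[279.1,205]));print("edge",T([265.2,210.9],[227.8,209.8]));print("key",T([265,195.9],[241.9,200.2]))
print("scanner",T([175.7,196.6],[235.3,174.9]));print("cradle",T([174.7,211.6],[225,187.1]))
print("seat",T([179.2,193.2],[234.5,175.8]),T([179.2,193.2],[236.2,175.8],.04),T([135.4,181.2],[234.5,161.2]))
for n,p in [("scanner",[175.7,196.6]),("cr",[174.7,211.6]),("cr2",[134.4,201.8]),("seat",[179.2,193.2]),("seat2",[135.4,181.2])]:
    z=.04 if n[0] in "s" else 0; print(n,tri([(C["scene"],p,0)],z=z)[0].round(4))
for n,p in [("scanner",[235.3,174.9]),("cr",[225,187.1]),("seat",[236.2,175.8]),("seat2",[234.5,161.2])]:
    z=.04 if n[0] in "s" else 0; print(n,tri([(C["side"],p,0)],z=z)[0].round(4))
E
```

```text
0.82 29721
box [ 0.58330673 -0.0501249   0.14927755] [-0.2  0.5  0.8  0.2 -0.3 -1.4 -0.5  0.5]
panel_hinge [(0.93, array([337., 212.]))]
panel_edge [(0.55, array([187., 239.])), (0.49, array([341., 214.])), (0.49, array([324.,  11.]))]
key_grip [(0.57, array([217., 247.]))]
scanner []
cradle []
cradle_seat []
jar [(0.72, array([324.,  12.]))]
control_box [(0.69, array([266., 201.]))]
screw_tin []
hinge [array([ 0.6699, -0.0362,  0.0809]), np.float64(3.4013)]
edge [array([ 0.5001, -0.0733,  0.0852]), np.float64(2.2699)]
key [array([ 0.5454, -0.047 ,  0.1046]), np.float64(1.1582)]
scanner [array([0.4994, 0.2608, 0.0384]), np.float64(2.6964)]
cradle [array([0.4591, 0.2358, 0.0027]), np.float64(2.2599)]
seat [array([0.4995, 0.2433, 0.0493]), np.float64(1.3255)] [array([0.5074, 0.2537, 0.04  ]), np.float64(2.1145)] [array([0.4895, 0.4196, 0.0409]), np.float64(4.9598)]
scanner [0.4918 0.2534 0.04  ]
cr [0.4665 0.2431 0.    ]
cr2 [0.4467 0.3966 0.    ]
seat [0.5134 0.2557 0.04  ]
seat2 [0.5017 0.433  0.04  ]
scanner [0.5004 0.2659 0.04  ]
cr [0.458  0.2341 0.    ]
seat [0.5046 0.2576 0.04  ]
seat2 [0.488  0.4027 0.04  ]
```

```bash
python3 - <<'E'
from h import *
from plant import eyes
W=eyes.calibration("wrist"); S=eyes.calibration("scene"); D=eyes.calibration("side")
y=.1493; P=np.array([.5833-.053*np.cos(y),-.0501-.053*np.sin(y),.118]);print(P)
print(proj(W,P,True),"obs 217,247",proj(S,P),"obs 265,196",proj(D,P),"obs 242,200")
print(tri([(W,[217,247],True)],z=.118)[0])
E
```

```text
[ 0.5308896  -0.05798354  0.118     ]
[[213.67556463 247.34789131]] obs 217,247 [[266.02173592 196.06037837]] obs 265,196 [[237.29049853 198.07548702]] obs 242,200
[ 0.53422102 -0.05753205  0.118     ]
```

Call:
carry_out(
  rows=[
    {"translation": [-2.9,-2.0,3],"turn": -6,"fingers": 60},
    {"translation": [-2.5,-2.0,3],"turn": 0,"fingers": 60},
    {"translation": [0,0,0],"turn": 0,"fingers": 60},
  ],
  squeeze=40,
)

```text
t: 2.02
tcp_pos: [0.5351, -0.057, 0.1692]
ee_rot: [0.67, 0.742, -0.002, -0.002]
force: [0.5, 0.5, 0.7]
grip_width: 0.0514
gripper_force: 0.0
```

```bash
python3 - <<'E'
from h import *
from plant import eyes,finder
W=eyes.calibration("wrist"); im=eyes.camera("wrist")
cv2.imwrite("pics/w2.png",cv2.resize(im[180:384,130:390],(765,600)))
for r in finder.place_of("wrist","key_grip")[:2]: print(r["conf"],px(r),tri([(W,px(r),True)],z=.118)[0])
print(proj(W,[.531,-.058,.118],True),proj(W,[.534,-.058,.118],True))
E
```

```text
0.96 [254.0032 219.4176] [ 0.53168878 -0.05888736  0.118     ]
[[253.15312037 218.17256868]] [[257.38167776 218.58303627]]
```

View pics/w2.png

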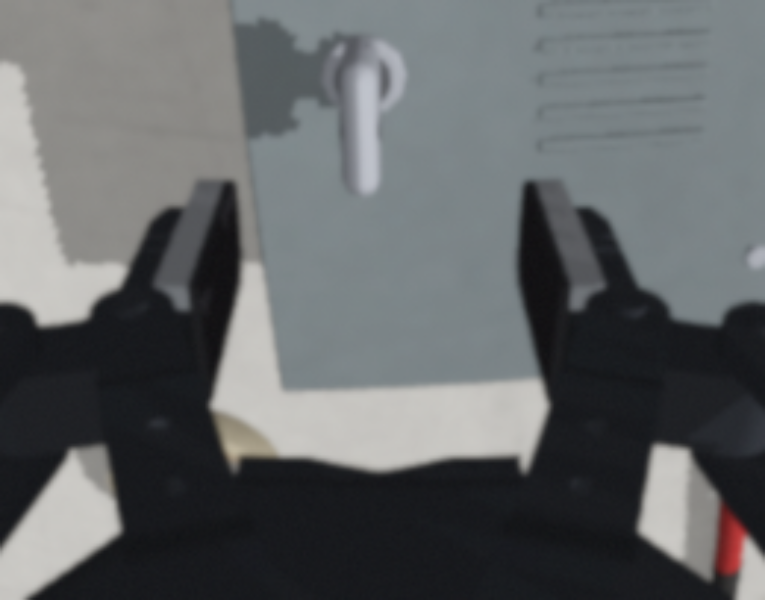

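The wrist crop shows the key bow at crop (363,115), roughly aligned with the fingers and midway between the pads. The finder puts it at (0.5317, -0.0589), so I go down and grip it.

Call:
carry_out(
  rows=[
    {"translation": [-0.1,-0.35,4],"turn": 0,"fingers": 60},
    {"translation": [0,0,2.9],"turn": 0,"fingers": 60},
    {"translation": [0,0,0],"turn": 0,"fingers": 60},
    {"translation": [0,0,0],"turn": 0,"fingers": 0},
    {"translation": [0,0,0],"turn": 0,"fingers": 0},
    {"translation": [0,0,0],"turn": 0,"fingers": 0},
    {"translation": [0,0,0],"turn": 0,"fingers": 0},
    {"translation": [0,0,0],"turn": 0,"fingers": 0},
  ],
  squeeze=40,
)

```text
t: 3.12
tcp_pos: [0.5307, -0.0576, 0.1037]
ee_rot: [0.669, 0.743, -0.003, -0.002]
force: [-11.5, -1.8, 9.3]
grip_width: 0.0088
gripper_force: 40.7
```

Call:
carry_out(
  rows=[
    {"translation": [0,-0.1,-0.2],"turn": 10,"fingers": 0},
    {"translation": [0,0,0],"turn": 10,"fingers": 0},
    {"translation": [0,0,0],"turn": 10,"fingers": 0},
    {"translation": [0,0,0],"turn": 10,"fingers": 0},
    {"translation": [0,0,0],"turn": 10,"fingers": 0},
    {"translation": [0,0,0],"turn": 10,"fingers": 0},
    {"translation": [0,0,0],"turn": 10,"fingers": 0},
    {"translation": [0,0,0],"turn": 10,"fingers": 0},
    {"translation": [0,0,0],"turn": 8,"fingers": 0},
    {"translation": [0,0,0],"turn": 0,"fingers": 0},
  ],
)

```text
t: 4.38
tcp_pos: [0.5313, -0.0581, 0.1046]
ee_rot: [0.998, 0.071, -0.002, 0.001]
force: [-4.4, -2.8, -2.1]
grip_width: 0.0082
gripper_force: 40.0
```

```bash
python3 - <<'E'
from plant import bot
from scipy.spatial.transform import Rotation as R
s=bot.read_state();print(s["joints"],s["force"],s["wrist_torque"],s["grip_width"],R.from_quat(s["ee_rot"]).as_matrix().round(3))
E
```

```text
[-0.12908777  0.37298176  1.83568227 -0.00273991  0.9369466   1.30207113] [-4.39064483 -2.82010101 -2.12768368] [-0.46674706  0.85327161  0.39721629] 0.00820059041365468 [[ 0.99   0.141 -0.004]
 [ 0.141 -0.99  -0.002]
 [-0.004  0.001 -1.   ]]
```

```bash
python3 - <<'E'
import numpy as np
t=np.arange(0,1.66,.1); x=-13.3*np.cos(t)+3.6*np.sin(t); z=13.3*np.sin(t)+3.6*np.cos(t)
p=np.c_[x-x[0],z-z[0]].round(1); print(np.diff(p,axis=0).round(1).tolist(),p[-1])
E
```

```text
[[0.4, 1.3], [0.6, 1.3], [0.7, 1.2], [0.8, 1.1], [0.9, 1.0], [1.0, 1.0], [1.0, 0.8], [1.2, 0.7], [1.3, 0.7], [1.2, 0.4], [1.4, 0.4], [1.3, 0.2], [1.4, 0.1], [1.4, -0.1], [1.4, -0.2], [1.3, -0.3]] [17.3  9.6]
```

Call:
carry_out(
  rows=[
    {"translation": [0.4,0,-1.3],"turn": 0,"fingers": 0},
    {"translation": [0.6,0,-1.3],"turn": 0,"fingers": 0},
    {"translation": [0.7,0,-1.2],"turn": 0,"fingers": 0},
    {"translation": [0.8,0,-1.1],"turn": 0,"fingers": 0},
    {"translation": [0,0,0],"turn": 0,"fingers": 0},
  ],
)

```text
t: 5.0
tcp_pos: [0.5578, -0.0539, 0.1551]
ee_rot: [0.998, 0.07, -0.0, 0.0]
force: [-4.3, -1.5, 1.2]
grip_width: 0.0084
gripper_force: 40.0
```

```bash
python3 - <<'E'
from h import *
from plant import eyes,finder
S=eyes.calibration("scene"); im=eyes.camera("scene")
cv2.imwrite("pics/c3.png",cv2.resize(im[100:300,180:400],(660,600)))
print(px(finder.place_of("scene","panel_edge")[0]))
y=.1493;c=np.array([.5833,-.0501]);u=np.array([np.cos(y),np.sin(y)])
for t in [0,.2,.4]:
    b=c+u*(.08-.168*np.cos(t)); print(t,proj(S,[*b,.086+.168*np.sin(t)]))
E
```

```text
[262.0928 191.3088]
0 [[261.87321886 211.51078279]]
0.2 [[262.18817696 201.38239896]]
0.4 [[263.3266217  190.24335448]]
```

Panel edge row 191 matches an angle of about 0.4, so the panel is lifting. I carry on along the arc.

Call:
carry_out(
  rows=[
    {"translation": [0.9,0,-1.0],"turn": 0,"fingers": 0},
    {"translation": [1.0,0,-1.0],"turn": 0,"fingers": 0},
    {"translation": [1.0,0,-0.8],"turn": 0,"fingers": 0},
    {"translation": [1.2,0,-0.7],"turn": 0,"fingers": 0},
    {"translation": [1.3,0,-0.7],"turn": 0,"fingers": 0},
    {"translation": [1.2,0,-0.4],"turn": 0,"fingers": 0},
    {"translation": [1.4,0,-0.4],"turn": 0,"fingers": 0},
    {"translation": [0,0,0],"turn": 0,"fingers": 0},
  ],
)

```text
t: 6.1
tcp_pos: [0.6375, -0.0412, 0.204]
ee_rot: [0.998, 0.07, -0.0, -0.001]
force: [-4.1, 3.4, -2.0]
grip_width: 0.0077
gripper_force: 40.0
```

Call:
carry_out(
  rows=[
    {"translation": [1.3,0,-0.2],"turn": 0,"fingers": 0},
    {"translation": [1.4,0,-0.1],"turn": 0,"fingers": 0},
    {"translation": [1.4,0,0.1],"turn": 0,"fingers": 0},
    {"translation": [1.4,0,0.2],"turn": 0,"fingers": 0},
    {"translation": [1.3,0,0.3],"turn": 0,"fingers": 0},
    {"translation": [0,0,0],"turn": 0,"fingers": 0},
    {"translation": [0,0,0],"turn": 0,"fingers": 0},
  ],
)

```text
t: 6.98
tcp_pos: [0.7056, -0.0303, 0.2015]
ee_rot: [0.998, 0.07, 0.002, -0.003]
force: [-1.0, 7.1, -1.3]
grip_width: 0.0078
gripper_force: 40.1
```

```bash
python3 - <<'E'
from h import *
from plant import eyes,finder
y=.1493;c=np.array([.5833,-.0501]);u=np.array([np.cos(y),np.sin(y)])
for n in ["scene","side"]:
  S=eyes.calibration(n); im=eyes.camera(n)
  if n=="side": cv2.imwrite("pics/c4.png",np.hstack([cv2.resize(cv2.imread("pics/c4a.png"),(400,400)),cv2.resize(im[80:280,160:360],(400,400))]))
  else: cv2.imwrite("pics/c4a.png",im[80:280,180:380])
  print(n,[px(d) for d in finder.place_of(n,"panel_edge")[:1]])
  for t in [1.4,1.5,1.6,1.7]:
    b=c+u*(.08-.168*np.cos(t)); print(t,proj(S,[*b,.086+.168*np.sin(t)]))
E
```

```text
scene [array([278.3232, 135.2832])]
1.4 [[278.20175894 139.7110953 ]]
1.5 [[280.05700668 136.67487813]]
1.6 [[281.88773652 134.17634205]]
1.7 [[283.6730612  132.23103525]]
side [array([275.9168, 157.7088])]
1.4 [[268.89408457 158.43276869]]
1.5 [[274.16038832 157.46823842]]
1.6 [[279.44803566 156.99383331]]
1.7 [[284.69296084 157.01317771]]
```

View pics/c4.png

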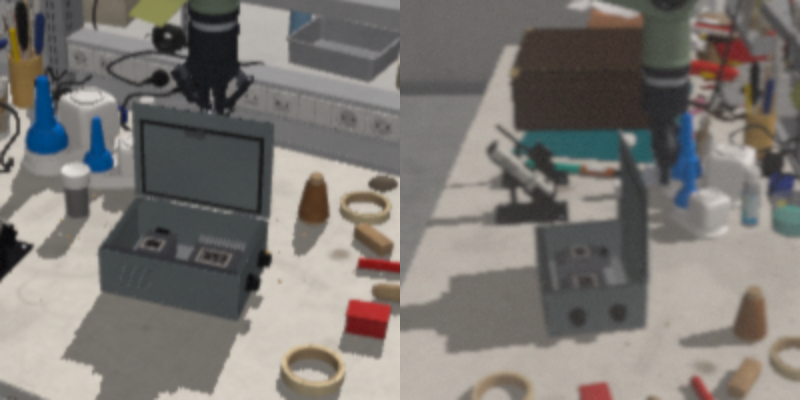

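```bash
python3 - <<'E'
from h import *
from plant import eyes,finder
y=.1493;c=np.array([.5833,-.0501]);u=np.array([np.cos(y),np.sin(y)]);v=np.array([-u[1],u[0]])
S=eyes.calibration("side")
im=eyes.camera("side"); cv2.imwrite("pics/c5.png",cv2.resize(im[140:250,215:315],(545,600),interpolation=cv2.INTER_CUBIC))
for t in [0,1.4,1.5,1.6]:
  for b in [-.112,.112]:
   for h in [-.002,.002]:
    r=u*(.08-.168*np.cos(t)+h*np.sin(t)); q=proj(S,[*(c+r+v*b),.086+.168*np.sin(t)+h*np.cos(t)])[0]; print(t,b,h,q.round(1),((q-[215,140])*5.45).round(0))
print([proj(S,[*(c+u*.08+v*b),.086])[0].round(1) for b in(-.112,.112)])
E
```

```text
0 -0.112 -0.002 [229.6 227.1] [ 79. 475.]
0 -0.112 0.002 [229.5 226. ] [ 79. 469.]
0 0.112 -0.002 [225.1 191.4] [ 55. 280.]
0 0.112 0.002 [225.  190.5] [ 55. 275.]
1.4 -0.112 -0.002 [274.7 174.5] [325. 188.]
1.4 -0.112 0.002 [276.1 174.1] [333. 186.]
1.4 0.112 -0.002 [262.8 145.2] [261.  28.]
1.4 0.112 0.002 [264.  144.9] [267.  27.]
1.5 -0.112 -0.002 [280.5 173.3] [357. 182.]
1.5 -0.112 0.002 [281.8 173.1] [364. 181.]
1.5 0.112 -0.002 [267.7 144.3] [287.  23.]
1.5 0.112 0.002 [268.9 144.1] [293.  22.]
1.6 -0.112 -0.002 [286.2 172.7] [388. 178.]
1.6 -0.112 0.002 [287.6 172.7] [396. 178.]
1.6 0.112 -0.002 [272.6 143.8] [314.  21.]
1.6 0.112 0.002 [273.7 143.8] [320.  20.]
[array([284. , 221.7]), array([271.5, 187.3])]
```

View pics/c5.png

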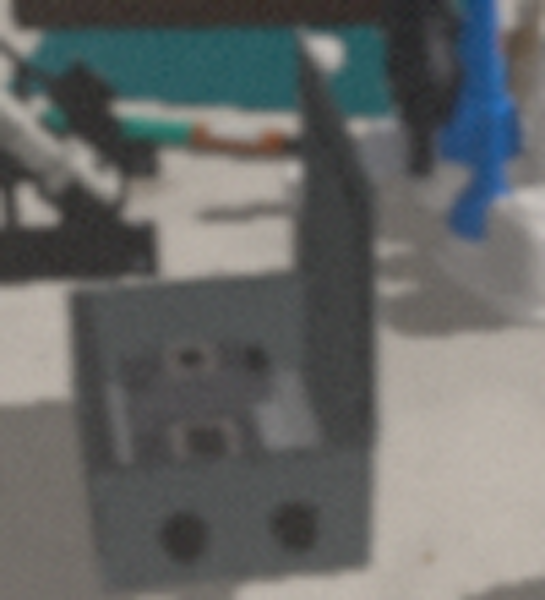

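The side view shows the panel's top corners at crop (298,28) and (372,180), which fits about 1.53 rad. I push a little farther, release and retreat up, then back over the panel.

Call:
carry_out(
  rows=[
    {"translation": [0.4,0,0.1],"turn": 0,"fingers": 0},
    {"translation": [0.4,0,0.1],"turn": 0,"fingers": 0},
    {"translation": [0,0,0],"turn": 0,"fingers": 0},
    {"translation": [0,0,0],"turn": 0,"fingers": 0},
  ],
)

```text
t: 7.72
tcp_pos: [0.712, -0.0292, 0.1994]
ee_rot: [0.998, 0.07, -0.0, -0.003]
force: [-4.4, 5.5, -0.9]
grip_width: 0.0083
gripper_force: 40.3
```

```bash
python3 - <<'E'
from h import *
from plant import eyes,finder,bot
s=bot.read_state();print(s["tcp_pos"],s["force"])
im=eyes.camera("side"); old=cv2.imread("pics/c5.png"); new=cv2.resize(im[140:250,215:315],(545,600),interpolation=cv2.INTER_CUBIC)
# column shift of panel's right edge, rows 200..300 of crop
for r in (210,250,300,350):
    for a in (old,new):
        g=a[r-6:r+6].mean((0,2)); d=np.diff(cv2.GaussianBlur(g[None],(0,0),3)[0]); print(r,300+d[300:420].argmax(),end="  ")
print([px(d) for d in finder.place_of("side","panel_edge")[:1]])
E
```

```text
[ 0.71201579 -0.02924897  0.19942648] [-4.39375778  5.48015616 -0.86673547]
210 372  210 385  250 373  250 384  300 373  300 381  350 375  350 380  [array([281.088 , 157.0176])]
```

Call:
carry_out(
  rows=[
    {"translation": [0,0,0],"turn": 0,"fingers": 60},
    {"translation": [0,0,0],"turn": 0,"fingers": 60},
    {"translation": [0,0,0],"turn": 0,"fingers": 60},
    {"translation": [0,0,-3],"turn": 0,"fingers": 60},
    {"translation": [0,0,-5],"turn": 0,"fingers": 60},
    {"translation": [0,0,-5],"turn": 0,"fingers": 60},
    {"translation": [0,0,0],"turn": 0,"fingers": 60},
  ],
)

```text
t: 8.7
tcp_pos: [0.7144, -0.0326, 0.3345]
ee_rot: [0.998, 0.07, 0.006, 0.001]
force: [-0.0, -0.1, -0.2]
grip_width: 0.051
gripper_force: 0.0
```

```bash
python3 - <<'E'
from h import *
from plant import eyes,finder,bot
s=bot.read_state();print(s["tcp_pos"],s["force"],s["joints"])
y=.1493;c=np.array([.5833,-.0501]);u=np.array([np.cos(y),np.sin(y)]);v=np.array([-u[1],u[0]])
for n in ["scene","side","wrist"]:
    C=eyes.calibration(n); im=eyes.camera(n); cv2.imwrite(f"pics/d_{n}.png",im); w=n=="wrist"
    for th,z in [("panel_edge",.254),("drive_label",.059),("drive",.0),("relay",0.),("scanner",.04),("cradle_seat",.04),("cradle",0.)]:
        for d in finder.place_of(n,th)[:2]:
            P=tri([(C,px(d),w)],z=z)[0]; q=P[:2]-c
            print(n,th,round(d["conf"],2),px(d).round(1),P.round(4),"box",(q@u).round(4),(q@v).round(4))
E
```

```text
[ 0.71442061 -0.03259578  0.33450034] [-0.02424243 -0.06504337 -0.24550555] [-6.16749968e-02  5.18931041e-01  9.94886658e-01  4.73987695e-07
  1.61580957e+00  1.36996347e+00]
scene panel_edge 0.97 [280.1 136.8] [ 0.6492 -0.0409  0.254 ] box 0.0665 -0.0007
scene drive_label 0.62 [288.1 207.5] [ 0.5858 -0.1037  0.059 ] box -0.0055 -0.0534
scene drive 0.54 [287.2 221.4] [ 0.5932 -0.0982  0.    ] box 0.0026 -0.049
scene relay 0.73 [256.5 210.4] [0.599 0.015 0.   ] box 0.0252 0.062
scene scanner 0.7 [177.6 193.9] [0.5076 0.2577 0.04  ] box -0.0291 0.3157
scene scanner 0.36 [363.3 243.4] [ 0.5544 -0.3535  0.04  ] box -0.0737 -0.2958
scene cradle_seat 0.7 [180.7 194.3] [0.5104 0.2474 0.04  ] box -0.0278 0.305
scene cradle_seat 0.43 [137.1 182.5] [0.498  0.4221 0.04  ] box -0.0141 0.4796
scene cradle 0.98 [174.4 216. ] [0.4466 0.2289 0.    ] box -0.0937 0.2963
scene cradle 0.49 [132.2 200.3] [0.4501 0.4092 0.    ] box -0.0634 0.474
side panel_edge 0.81 [278.5 156.2] [ 0.6645 -0.0315  0.254 ] box 0.083 0.0063
side drive_label 0.73 [256.4 288.1] [ 0.597  -0.4047  0.059 ] box -0.0392 -0.3527
si
[... 573 characters left out ...]
04 ] box -0.0088 0.4676
side cradle 0.97 [228.1 184.8] [0.4693 0.2538 0.    ] box -0.0676 0.3175
side cradle 0.72 [225.7 167.7] [0.4447 0.4198 0.    ] box -0.0671 0.4852
wrist panel_edge 0.8 [254.7 258.3] [ 0.6657 -0.0357  0.254 ] box 0.0836 0.002
wrist drive 0.7 [253.5 210.1] [ 0.6109 -0.0382  0.    ] box 0.0291 0.0076
wrist scanner 0.75 [ 96.  252.6] [0.4987 0.242  0.04  ] box -0.0402 0.3014
wrist cradle_seat 0.96 [ 92.1 247.2] [0.5087 0.2494 0.04  ] box -0.0292 0.3073
wrist cradle_seat 0.77 [ 27.7 236.4] [0.4968 0.4186 0.04  ] box -0.0158 0.4764
wrist cradle 0.85 [ 45.9 243.1] [0.4646 0.4027 0.    ] box -0.05 0.4654
wrist cradle 0.63 [105.7 259.7] [0.4593 0.2446 0.    ] box -0.0788 0.3099
```

Call:
carry_out(
  rows=[
    {"translation": [-3,-3.8,0],"turn": 0,"fingers": 75},
    {"translation": [-3,-3.8,0],"turn": 0,"fingers": 75},
    {"translation": [-3,-3.8,0],"turn": 0,"fingers": 75},
    {"translation": [-3,-3.8,0],"turn": 0,"fingers": 75},
    {"translation": [-3,-3.8,1],"turn": 0,"fingers": 75},
    {"translation": [-3,-3.8,1],"turn": 0,"fingers": 75},
    {"translation": [-3,-3.8,1],"turn": 0,"fingers": 75},
    {"translation": [-3,-3.8,1],"turn": 0,"fingers": 75},
    {"translation": [0,0,0],"turn": 0,"fingers": 75},
    {"translation": [0,0,0],"turn": 0,"fingers": 75},
  ],
)

```text
t: 11.15
tcp_pos: [0.4331, 0.2353, 0.2888]
ee_rot: [0.998, 0.07, 0.001, 0.0]
force: [0.2, 0.5, -0.5]
grip_width: 0.0642
gripper_force: 0.0
```

```bash
python3 - <<'E'
from h import *
from plant import eyes,finder,bot
s=bot.read_state();print(s["tcp_pos"],s["ee_rot"],s["joints"])
n="wrist"; C=eyes.calibration(n); im=eyes.camera(n); cv2.imwrite("pics/e.png",im)
for th,z in [("scanner",.04),("cradle_seat",.04),("cradle",0.)]:
    for d in finder.place_of(n,th)[:2]:
        print(th,round(d["conf"],2),px(d).round(1),tri([(C,px(d),True)],z=z)[0].round(4))
E
```

```text
[0.43310669 0.23533575 0.28875594] [9.97547337e-01 6.99915792e-02 6.96981576e-04 5.54619660e-05] [ 4.74823884e-01  1.55432408e-01  1.64113701e+00 -6.68059583e-04
  1.34378565e+00  1.90567243e+00]
scanner 0.91 [255.6 109.3] [0.501  0.2484 0.04  ]
cradle_seat 0.92 [256.  108.1] [0.5026 0.2481 0.04  ]
cradle_seat 0.62 [132.1 103.5] [0.4925 0.4188 0.04  ]
cradle 0.64 [149.2 127.2] [0.4563 0.4047 0.    ]
```

View pics/e.png

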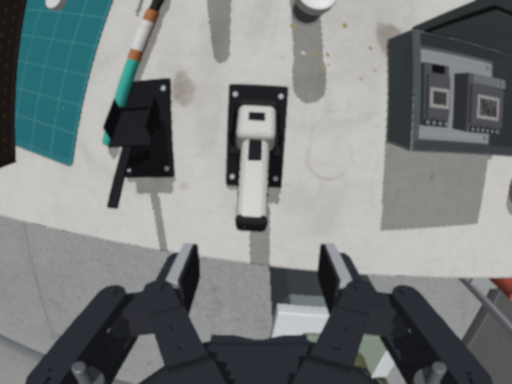

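The wrist view shows the seated scanner from its window near (256,108) to the handle end at (251,225). The cradle base corners are at about (229,85), (288,88), (281,187) and (227,184).

```bash
python3 - <<'E'
from h import *
from plant import eyes,bot
C=eyes.calibration("wrist")
cs=np.array([[229,85],[288,88],[281,187],[227,184]],float) # front-left, front-right, back-right, back-left
def f(p):
    r=rect(p[:2],p[2],(-.075,.075),(-.042,.042),.008); r=r[[1,2,3,0]]
    return (proj(C,r,True)-cs).ravel()
s=least_squares(f,[.46,.245,.1]); print(s.x,s.fun.round(1))
x,y,a=s.x; h=np.array([np.cos(a),np.sin(a)])
seat=np.array([x,y])+.042*h; print("seat",seat)
for d,dz in [(0,0),(.115,0),(.165,0)]:
    p=[*(seat-h*d*.7071),.04+d*.7071]; print(d,np.round(p,4),proj(C,p,True))
for t in (14,-14):
    k=.7071; d=.165; p=[*(seat-h*(d*k)+h*t/1000*k),.04+d*k+t/1000*k]; print("end",t,proj(C,p,True))
E
python3 - <<'E'
import cv2
im=cv2.imread("pics/e.png"); cv2.imwrite("pics/e2.png",cv2.resize(im[75:245,205:310],(371,600),interpolation=cv2.INTER_CUBIC))
E
```

```text
[0.46116415 0.24166724 0.08939144] [-0.4 -1.5  0.7 -1.7  1.   1.6 -1.3  2. ]
seat [0.50299645 0.24541668]
0 [0.503  0.2454 0.04  ] [[257.50348161 108.24312794]]
0.115 [0.422  0.2382 0.1213] [[253.77681021 185.81535517]]
0.165 [0.3868 0.235  0.1567] [[251.79861654 229.13334784]]
end 14 [[252.00056292 224.16359035]]
end -14 [[251.61437059 233.68906865]]
```

View pics/e2.png

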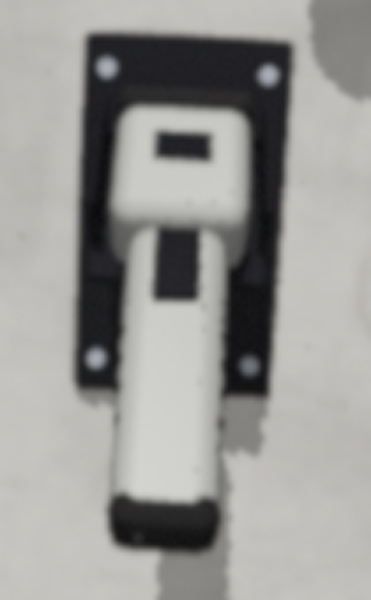

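Call:
carry_out(
  rows=[
    {"translation": [0,0,0],"turn": 3,"fingers": 75},
    {"translation": [-1.1,-0.4,0],"turn": 0,"fingers": 75},
    {"translation": [0,0,4],"turn": 0,"fingers": 75},
    {"translation": [0,0,5],"turn": 0,"fingers": 75},
    {"translation": [0,0,5],"turn": 0,"fingers": 75},
    {"translation": [0,0,2],"turn": 0,"fingers": 75},
    {"translation": [0,0,0],"turn": 0,"fingers": 75},
    {"translation": [0,0,0],"turn": 0,"fingers": 75},
  ],
)

```text
t: 12.35
tcp_pos: [0.422, 0.2388, 0.1295]
ee_rot: [0.999, 0.044, 0.001, -0.0]
force: [0.1, 0.2, 0.3]
grip_width: 0.0642
gripper_force: 0.0
```

```bash
python3 - <<'E'
from h import *
from plant import eyes,bot
s=bot.read_state();print(s["tcp_pos"],s["ee_rot"],s["force"])
im=eyes.camera("wrist"); cv2.imwrite("pics/f.png",im[130:384,100:420])
E
```

```text
[0.42201263 0.23883146 0.1294577 ] [ 9.99044045e-01  4.37007474e-02  1.00031362e-03 -4.90069411e-04] [0.12094395 0.17688713 0.33930586]
```

View pics/f.png

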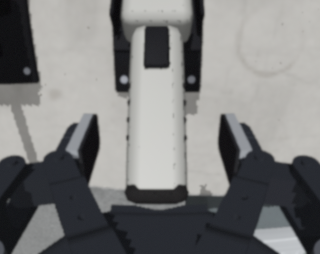

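The handle sits centred between the fingers (crop columns 127–186, finger gap 99–221) and is aligned with them.

Call:
carry_out(
  rows=[
    {"translation": [0,0,1.4],"turn": 0,"fingers": 75},
    {"translation": [0,0,1.2],"turn": 0,"fingers": 75},
    {"translation": [0,0,0],"turn": 0,"fingers": 75},
    {"translation": [0,0,0],"turn": 0,"fingers": 20},
    {"translation": [0,0,0],"turn": 0,"fingers": 20},
    {"translation": [0,0,0],"turn": 0,"fingers": 20},
    {"translation": [0,0,0],"turn": 0,"fingers": 20},
  ],
  squeeze=60,
)

```text
t: 13.28
tcp_pos: [0.4217, 0.2388, 0.1027]
ee_rot: [0.999, 0.044, 0.001, -0.0]
force: [0.3, 1.2, 1.5]
grip_width: 0.0314
gripper_force: 59.5
```

Call:
carry_out(
  rows=[
    {"translation": [0,0,-1],"turn": 0,"fingers": 20},
    {"translation": [0,0,-2.5],"turn": 0,"fingers": 20},
    {"translation": [0,0,-3.5],"turn": 0,"fingers": 20},
    {"translation": [0,0,-4],"turn": 0,"fingers": 20},
    {"translation": [0,0,-4],"turn": 0,"fingers": 20},
    {"translation": [0,0,-2],"turn": 0,"fingers": 20},
    {"translation": [0,0,0],"turn": 0,"fingers": 20},
  ],
)

```text
t: 14.15
tcp_pos: [0.4217, 0.2385, 0.2738]
ee_rot: [0.999, 0.044, 0.001, -0.001]
force: [0.6, 0.3, -2.9]
grip_width: 0.0315
gripper_force: 60.0
```

Call:
carry_out(
  rows=[
    {"translation": [-0.2,2,0],"turn": 0,"fingers": 20},
    {"translation": [-0.3,3.5,0],"turn": 0,"fingers": 20},
    {"translation": [-0.3,4,0],"turn": 0,"fingers": 20},
    {"translation": [-0.3,4,0],"turn": 0,"fingers": 20},
    {"translation": [-0.3,4,0],"turn": 0,"fingers": 20},
    {"translation": [-0.3,4,0],"turn": 0,"fingers": 20},
    {"translation": [-0.3,4,0],"turn": 0,"fingers": 20},
    {"translation": [-0.2,4,0],"turn": 0,"fingers": 20},
    {"translation": [-0.2,3.5,0],"turn": 0,"fingers": 20},
    {"translation": [-0.1,2.5,0],"turn": 0,"fingers": 20},
    {"translation": [0,0,0],"turn": 0,"fingers": 20},
    {"translation": [0,0,0],"turn": 0,"fingers": 20},
  ],
)

```text
t: 15.65
tcp_pos: [0.4263, -0.1172, 0.2714]
ee_rot: [0.999, 0.043, -0.001, -0.001]
force: [-0.6, -0.4, -1.8]
grip_width: 0.0313
gripper_force: 60.1
```

```bash
python3 - <<'E'
from h import *
from plant import eyes,finder,bot
s=bot.read_state();t=s["tcp_pos"];print(t,s["ee_rot"],s["grip_width"],s["t"])
yw=.1493;c=np.array([.5833,-.0501]);u=np.array([np.cos(yw),np.sin(yw)]);v=np.array([-u[1],u[0]])
a=np.arctan2(2*s["ee_rot"][0]*s["ee_rot"][1],s["ee_rot"][0]**2-s["ee_rot"][1]**2); h=np.array([np.cos(a),np.sin(a)])
win=np.r_[t[:2]+.0816*h,t[2]-.0627]; print("yaw",a,"pred window",win)
obs=[];ob2=[]
for n in ["wrist","scene","side"]:
    w=n=="wrist"; C=eyes.calibration(n); im=eyes.camera(n); cv2.imwrite(f"pics/g_{n}.png",im)
    for th,z in [("drive_label",.059),("drive",0.)]:
      for d in finder.place_of(n,th)[:2]:
        P=tri([(C,px(d),w)],z=z)[0]; q=P[:2]-c; print(n,th,round(d["conf"],2),px(d).round(1),P.round(4),"box",(q@u).round(4),(q@v).round(4))
    for d in finder.place_of(n,"scanner")[:1]:
        print(n,"scanner",round(d["conf"],2),px(d).round(1),"pred",proj(C,win,w)); ob2.append((C,px(d),w))
if len(ob2)>1: print(tri(ob2))
E
```

```text
[ 0.42631779 -0.11719761  0.27140541] [ 9.99059661e-01  4.33393967e-02 -1.09524767e-03 -5.39594915e-04] 0.03133501662525817 15.65
yaw 0.08670601583018382 pred window [ 0.50761125 -0.11013126  0.20870541]
wrist drive_label 0.86 [256.   37.6] [ 0.5815 -0.1009  0.059 ] box -0.0093 -0.0499
wrist drive 0.65 [256.6  39.7] [ 0.591  -0.1004  0.    ] box 0.0001 -0.0509
wrist scanner 0.86 [251.8  98.5] pred [[258.41126868  98.48415677]]
scene drive_label 0.89 [283.9 207.4] [ 0.5802 -0.0923  0.059 ] box -0.0093 -0.0413
scene drive_label 0.36 [258.4 210.2] [ 0.5303 -0.0319  0.059 ] box -0.0497 0.0259
scene drive 0.72 [287.5 220.3] [ 0.5988 -0.0964  0.    ] box 0.0085 -0.0481
scene scanner 0.8 [278.5 175.6] pred [[278.45583672 177.62173224]]
side drive_label 0.75 [250.7 221.3] [ 0.5746 -0.1061  0.059 ] box -0.0169 -0.0541
side drive 0.49 [254.5 231.4] [ 0.5855 -0.0793  0.    ] box -0.0022 -0.0292
side scanner 0.83 [227.7 180.3] pred [[227.3796702  180.95335215]]
(array([ 0.50732573, -0.1058026 ,  0.2107793 ]), np.float64(2.9622699401518164))
```

View pics/g_wrist.png

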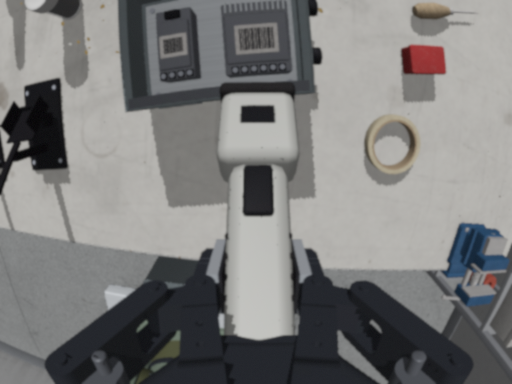

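The wrist view shows the scanner held straight, its head centred near column 259. The wide finned module's label is centred near (255,39). I go down to the scanning pose.

Call:
carry_out(
  rows=[
    {"translation": [0.25,-0.2,1.5],"turn": 0,"fingers": 20},
    {"translation": [0,0,2.5],"turn": 0,"fingers": 20},
    {"translation": [0,0,2.5],"turn": 0,"fingers": 20},
    {"translation": [0,0,1.3],"turn": 0,"fingers": 20},
    {"translation": [0,0,0],"turn": 0,"fingers": 20},
    {"translation": [0,0,0],"turn": 0,"fingers": 20},
  ],
)

```text
t: 17.0
tcp_pos: [0.4303, -0.1153, 0.195]
ee_rot: [0.999, 0.044, 0.001, 0.0]
force: [0.5, -0.1, -1.2]
grip_width: 0.0316
gripper_force: 60.1
```

```bash
python3 - <<'E'
from h import *
from plant import eyes,finder,bot
s=bot.read_state();t=s["tcp_pos"];print(t,s["t"])
a=np.arctan2(2*s["ee_rot"][0]*s["ee_rot"][1],s["ee_rot"][0]**2-s["ee_rot"][1]**2); h=np.array([np.cos(a),np.sin(a)])
win=np.r_[t[:2]+.0816*h,t[2]-.0627]; aim=np.r_[win[:2]+h*(win[2]-.059),.059]; print("window",win,"aim",aim)
yw=.1493;c=np.array([.5833,-.0501]);u=np.array([np.cos(yw),np.sin(yw)]);v=np.array([-u[1],u[0]])
ob=[];ow=[]
for n in ["wrist","scene","side"]:
    w=n=="wrist"; C=eyes.calibration(n); im=eyes.camera(n); cv2.imwrite(f"pics/k_{n}.png",im)
    for d in finder.place_of(n,"drive_label")[:2]:
        P=tri([(C,px(d),w)],z=.059)[0]; q=P[:2]-c; print(n,round(d["conf"],2),px(d).round(1),P.round(4),"box",(q@u).round(4),(q@v).round(4),"aim at",proj(C,aim,w))
    for d in finder.place_of(n,"scanner")[:1]: print("scanner",px(d),"pred",proj(C,win,w)); ow.append((C,px(d),w))
print(tri(ow))
im=[cv2.imread(f"pics/k_{n}.png") for n in("wrist","scene","side")]
cv2.imwrite("pics/k.png",np.hstack([cv2.resize(im[0][0:160,180:340],(400,400),interpolation=2),cv2.resize(im[1][140:260,210:330],(400,400),interpolation=2)]))
E
```

```text
[ 0.43034848 -0.11534047  0.19499613] 17.0
window [ 0.51163837 -0.10823316  0.13229613] aim [ 0.58465595 -0.10184912  0.059     ]
wrist 0.9 [257.   24.7] [ 0.5828 -0.101   0.059 ] box -0.008 -0.0502 aim at [[258.15059912  22.96880577]]
scanner [254.8224  96.6912] pred [[258.23659174  98.78975668]]
scene 0.58 [285.7 208.4] [ 0.5781 -0.0995  0.059 ] box -0.0125 -0.048 aim at [[287.38163961 207.52547   ]]
scene 0.5 [278.3 184. ] [ 0.6901 -0.0156  0.059 ] box 0.1107 0.0182 aim at [[287.38163961 207.52547   ]]
scanner [271.8208 198.6048] pred [[278.25611939 199.83397376]]
side 0.72 [253.4 222.3] [ 0.5835 -0.1119  0.059 ] box -0.009 -0.0611 aim at [[253.81007054 220.55027219]]
scanner [230.6048 201.408 ] pred [[230.01812156 202.28949179]]
(array([ 0.51272773, -0.10552554,  0.13413168]), np.float64(11.698762035199623))
```

View pics/k.png

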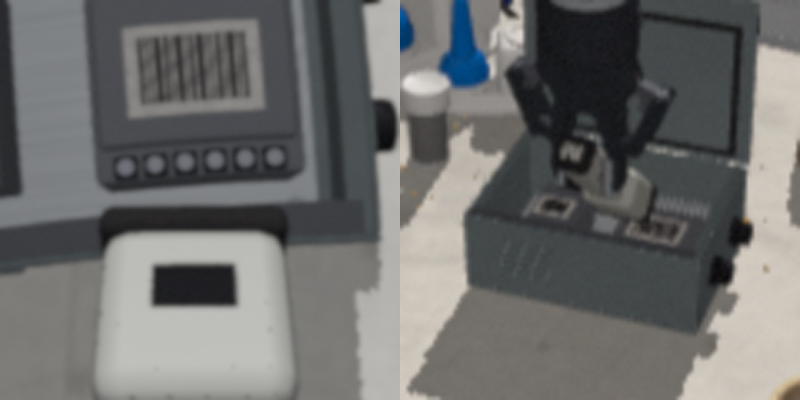

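The label centre is at wrist pixel (258,27) and my computed aim point is at (258,23), a few mm long. I trim 2 mm back and 2 mm down, then hold.

Call:
carry_out(
  rows=[
    {"translation": [-0.2,0,0.2],"turn": 0,"fingers": 20},
    {"translation": [0,0,0],"turn": 0,"fingers": 20},
    {"translation": [0,0,0],"turn": 0,"fingers": 20},
    {"translation": [0,0,0],"turn": 0,"fingers": 20},
    {"translation": [0,0,0],"turn": 0,"fingers": 20},
    {"translation": [0,0,0],"turn": 0,"fingers": 20},
    {"translation": [0,0,0],"turn": 0,"fingers": 20},
    {"translation": [0,0,0],"turn": 0,"fingers": 20},
    {"translation": [0,0,0],"turn": 0,"fingers": 20},
    {"translation": [0,0,0],"turn": 0,"fingers": 20},
    {"translation": [0,0,0],"turn": 0,"fingers": 20},
    {"translation": [0,0,0],"turn": 0,"fingers": 20},
  ],
)

```text
t: 18.95
tcp_pos: [0.4277, -0.1154, 0.1923]
ee_rot: [0.999, 0.044, 0.0, 0.0]
force: [-0.1, -0.0, -2.5]
grip_width: 0.0311
gripper_force: 60.1
```

Call:
carry_out(
  rows=[
    {"translation": [0,0,0],"turn": 0,"fingers": 20},
    {"translation": [0,0,0],"turn": 0,"fingers": 20},
    {"translation": [0,0,0],"turn": 0,"fingers": 20},
    {"translation": [0,0,0],"turn": 0,"fingers": 20},
    {"translation": [0,0,0],"turn": 0,"fingers": 20},
    {"translation": [0,0,0],"turn": 0,"fingers": 20},
    {"translation": [0,0,0],"turn": 0,"fingers": 20},
    {"translation": [0,0,0],"turn": 0,"fingers": 20},
  ],
)

```text
t: 19.95
tcp_pos: [0.4277, -0.1154, 0.1923]
ee_rot: [0.999, 0.044, 0.0, 0.0]
force: [-0.2, -0.4, -1.6]
grip_width: 0.031
gripper_force: 60.1
```

```bash
python3 - <<'E'
from h import *
from plant import eyes,finder,bot
s=bot.read_state();t=s["tcp_pos"];print(t,s["t"],s["qd"].round(4))
a=np.arctan2(2*s["ee_rot"][0]*s["ee_rot"][1],s["ee_rot"][0]**2-s["ee_rot"][1]**2); h=np.array([np.cos(a),np.sin(a)])
win=np.r_[t[:2]+.0816*h,t[2]-.0627]; aim=np.r_[win[:2]+h*(win[2]-.059),.059]; print("window",win,"aim",aim)
C=eyes.calibration("wrist"); im=eyes.camera("wrist"); print(proj(C,aim,True),[px(d) for d in finder.place_of("wrist","drive_label")[:1]])
g=im[0:70,200:320].mean(2); b=(g>150).astype(np.uint8); n,l,st,ce=cv2.connectedComponentsWithStats(b); print([(st[i].tolist(),(ce[i]+[200,0]).round(1)) for i in range(1,n) if st[i,4]>40])
E
```

```text
[ 0.4276734  -0.11535764  0.19230882] 19.95 [-0.0011  0.0012  0.0004 -0.     -0.001  -0.0014]
window [ 0.50896273 -0.108244    0.12960882] aim [ 0.57930274 -0.10208853  0.059     ]
[[258.23483046  24.71530499]] [array([256.    ,  24.6912])]
[]
```

Held still for over 2 s, with the computed aim within about 2 mm of the label. Now I take it back.

Call:
carry_out(
  rows=[
    {"translation": [0,0,-2],"turn": 0,"fingers": 20},
    {"translation": [0,0,-3],"turn": 0,"fingers": 20},
    {"translation": [0,0,-3],"turn": 0,"fingers": 20},
    {"translation": [0,0,0],"turn": 0,"fingers": 20},
  ],
)

```text
t: 20.55
tcp_pos: [0.429, -0.1157, 0.2742]
ee_rot: [0.999, 0.044, 0.003, 0.001]
force: [-0.6, 0.3, -2.8]
grip_width: 0.0311
gripper_force: 60.4
```

Call:
carry_out(
  rows=[
    {"translation": [0.1,-2,0],"turn": 0,"fingers": 20},
    {"translation": [0.3,-3.5,0],"turn": 0,"fingers": 20},
    {"translation": [0.3,-4,0],"turn": 0,"fingers": 20},
    {"translation": [0.3,-4,0],"turn": 0,"fingers": 20},
    {"translation": [0.3,-4,0],"turn": 0,"fingers": 20},
    {"translation": [0.3,-4,0],"turn": 0,"fingers": 20},
    {"translation": [0.3,-4,0],"turn": 0,"fingers": 20},
    {"translation": [0.3,-4,0],"turn": 0,"fingers": 20},
    {"translation": [0.2,-3.5,0],"turn": 0,"fingers": 20},
    {"translation": [0.1,-2.3,0],"turn": 0,"fingers": 20},
    {"translation": [0,0,0],"turn": 0,"fingers": 20},
    {"translation": [0,0,0],"turn": 0,"fingers": 20},
  ],
)

```text
t: 22.05
tcp_pos: [0.4214, 0.2377, 0.2713]
ee_rot: [0.999, 0.044, -0.001, 0.001]
force: [-0.1, -0.2, -3.6]
grip_width: 0.0314
gripper_force: 60.3
```

```bash
python3 - <<'E'
from h import *
from plant import bot
s=bot.read_state();t=s["tcp_pos"]
q=s["ee_rot"];a=np.arctan2(2*q[0]*q[1],q[0]**2-q[1]**2)
d=np.array([.4217,.2388,.1027])-t; X=np.array([np.cos(a),np.sin(a),0]);Y=np.array([np.sin(a),-np.cos(a),0])
print(t,a,"cm: tx %.2f ty %.2f tz %.2f turn %.2f"%(100*d@X,100*d@Y,-100*d[2],np.degrees(a-.0876)))
E
```

```text
[0.42135266 0.23768355 0.27127585] 0.08721492712574569 cm: tx 0.04 ty -0.11 tz 16.86 turn -0.02
```

Call:
carry_out(
  rows=[
    {"translation": [0,-0.1,3],"turn": 0,"fingers": 20},
    {"translation": [0,0,4],"turn": 0,"fingers": 20},
    {"translation": [0,0,4],"turn": 0,"fingers": 20},
    {"translation": [0,0,1.5],"turn": 0,"fingers": 20},
    {"translation": [0,0,0],"turn": 0,"fingers": 20},
    {"translation": [0,0,0],"turn": 0,"fingers": 20},
  ],
)

```text
t: 22.8
tcp_pos: [0.4229, 0.2398, 0.1488]
ee_rot: [0.999, 0.043, 0.002, -0.001]
force: [-0.0, 0.2, -2.1]
grip_width: 0.0313
gripper_force: 60.2
```

```bash
python3 - <<'E'
from h import *
from plant import bot
s=bot.read_state();t=s["tcp_pos"]
q=s["ee_rot"];a=np.arctan2(2*q[0]*q[1],q[0]**2-q[1]**2)
d=np.array([.4217,.2388,.1027])-t; X=np.array([np.cos(a),np.sin(a),0]);Y=np.array([np.sin(a),-np.cos(a),0])
print(t,a,s["force"],"cm: tx %.2f ty %.2f tz %.2f turn %.2f"%(100*d@X,100*d@Y,-100*d[2],np.degrees(a-.0876)))
E
```

```text
[0.42290786 0.2398211  0.14882316] 0.08692540214359722 [-0.04403083  0.15867044 -2.12876077] cm: tx -0.13 ty 0.09 tz 4.61 turn -0.04
```

Call:
carry_out(
  rows=[
    {"translation": [-0.1,0.1,1.2],"turn": 0,"fingers": 20},
    {"translation": [0,0,1.2],"turn": 0,"fingers": 20},
    {"translation": [0,0,1.0],"turn": 0,"fingers": 20},
    {"translation": [0,0,0.8],"turn": 0,"fingers": 20},
    {"translation": [0,0,0.3],"turn": 0,"fingers": 20},
    {"translation": [0,0,0],"turn": 0,"fingers": 20},
  ],
)

```text
t: 23.55
tcp_pos: [0.4217, 0.2387, 0.1028]
ee_rot: [0.999, 0.044, 0.001, -0.0]
force: [1.1, -0.9, -0.1]
grip_width: 0.0311
gripper_force: 60.5
```

```bash
python3 - <<'E'
from h import *
from plant import bot
s=bot.read_state();t=s["tcp_pos"]
print(t,np.array([.4217,.2388,.1027])-t,s["force"],s["wrist_torque"])
E
```

```text
[0.42167443 0.2387267  0.10275916] [ 2.55695846e-05  7.32954433e-05 -5.91605872e-05] [ 1.08079302 -0.92678305 -0.05962003] [-0.07525189 -0.17176122 -0.0636495 ]
```

Same pose as at pick-up, and the cradle now carries the weight. I release and go up.

Call:
carry_out(
  rows=[
    {"translation": [0,0,0],"turn": 0,"fingers": 75},
    {"translation": [0,0,0],"turn": 0,"fingers": 75},
    {"translation": [0,0,0],"turn": 0,"fingers": 75},
    {"translation": [0,0,0],"turn": 0,"fingers": 75},
    {"translation": [0,0,-3],"turn": 0,"fingers": 75},
    {"translation": [0,0,-5],"turn": 0,"fingers": 75},
    {"translation": [0,0,-5.5],"turn": 0,"fingers": 75},
    {"translation": [1.1,0.4,-5.2],"turn": 0,"fingers": 75},
    {"translation": [0,0,0],"turn": -3,"fingers": 75},
    {"translation": [0,0,0],"turn": 0,"fingers": 75},
  ],
)

```text
t: 24.8
tcp_pos: [0.432, 0.2353, 0.2896]
ee_rot: [0.998, 0.069, 0.0, -0.0]
force: [-0.4, -0.5, 0.0]
grip_width: 0.0636
gripper_force: 0.0
```

```bash
python3 - <<'E'
from h import *
from plant import eyes,finder,bot
im=eyes.camera("wrist"); e=cv2.imread("pics/e.png")
print(bot.read_state()["tcp_pos"],[px(d) for d in finder.place_of("wrist","scanner")[:1]],"before 255.6 109.3")
sd=eyes.camera("side"); print([px(d) for d in finder.place_of("side","scanner")[:1]],[px(d) for d in finder.place_of("side","panel_edge")[:1]])
cv2.imwrite("pics/z.png",np.hstack([cv2.resize(a,(400,400),interpolation=2) for a in (np.ascontiguousarray(e[70:250,170:350]),im[70:250,170:350])]))
E
```

```text
[0.4317435  0.23518115 0.28889777] [array([487.1168, 103.7952])] before 255.6 109.3
[array([236.3904, 177.2928])] [array([281.6   , 158.2848])]
```

View pics/z.png

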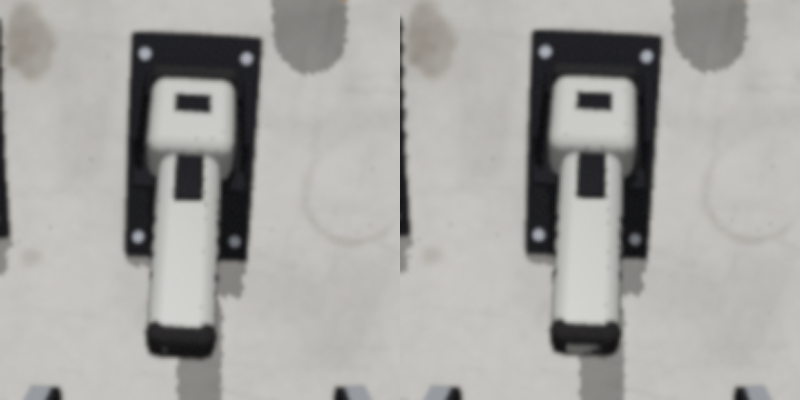

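The before (left) and after (right) crops match: the scanner lies in the cradle as it did at first, with its head near (192,110) in each half. The panel edge at column 281.6 is still upright.

```bash
python3 -c "
from plant import hand_in
print(hand_in())"
```

```text
the job is handed in; nothing more can be done
None
```

I handed the job in at about 25 s. The box is unlocked with the panel left upright, the label was scanned from about 10 cm at a 45° slant for over 2 s, and the scanner is back in its cradle as it was; the arm never went near the jar, tape roll or tin. The hand-in gave no verdict.

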